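# Press three wheel caps home in order

### The arm

A 7-joint arm with a two-finger parallel gripper is mounted at the origin on a cart in front of the work surface, level with it; the furniture and walls round the work are solid. World frame = base frame: x ahead of the robot, y to its left, z up, the work surface at z = 0. Lengths are in m, angles in rad, forces in N, time in s.
With the tool pointing down it reaches from about 0.4 to 0.875 m from the base axis. Payload 6.5 kg.
Tool frame: the origin (TCP) lies on the centre line of the jaws, within the pads' length; the fingertips stand 17 mm ahead of it and the grasp point (between the pads) lies 2 mm behind it; x points along the fingers, y is the direction in which the jaws open and shut, and the axes are right-handed (so a half turn about x gives the same grasp; the last joint's range is limited). The gripper opens to 88 mm and grips with 3 to 60 N. Pads are 18 mm wide; open, the fingers measure 123 mm over their backs; the gripper's body (75 mm by 187 mm) begins 45 mm behind the grasp point.
Start: joints at [-0.066, 0.536, -0.004, 1.538, 0.003, 1.067, -0.071], TCP at [0.65, 0, 0.256] pointing down, gripper open.
Joint ranges: [-2.7, 2.7], [-0.37, 2.16], [-1.27, 1.26], [0.24, 2.4], [-1.31, 4.45], [0.19, 1.91], [-2.76, 2.76]. Speed limits (rad/s): [2.39, 2.39, 3.14, 3.14, 3.14, 3.14, 3.14].

### API

Orientations are given as a unit quaternion [w, x, y, z].
In Python, from station import bot gives the robot as it stands. The module is installed in compiled form; this text tells all that it offers.
- The arm moves only by the tool servo_tool, never from a script. Its argument "series" is a list of rows, each an object with "rotation": the turn, a rotation vector about the tool's x, y, z each as a share of 1.5 rad, from -1 to 1, a list of three; "offset": the shift along the tool's x, y, z each as a share of 50 cm, from -1 to 1, a list of three; "grip": the opening, from -1 (shut) to 1 (fully open). In form: [{"rotation": [wx, wy, wz], "offset": [dx, dy, dz], "grip": grip}, ...]. A call has 1 to 20 rows; each row is the pose to reach, as a shift and turn from the pose commanded when the call began, along the tool's axes at that moment; what a row does not reach only later rows make up. A row lasts 1/8 s, in which the tool goes at most 62.5 mm and 10.7 degrees, less where a joint would pass 70% of its speed; a pose out of reach is approached as far as the arm can. A call with a number of a shift or a turn outside -1 to 1 is refused whole. A call with a gripper value outside its range is refused whole. The fingers move at their own pace and stop on an object; "newtons" is the grip in N (left out, the last holds). Time passes only in rows, so rows that repeat a pose let the fingers close. It gives the time, the measured TCP pose, the force and the opening at its end, in the units of the state.
- bot.state(): the state, without advancing time (a new reading comes with each control period).
- bot.snapshot(name): name is "scene" or "side" or "wrist"; returns a dict with "image" (420x560x3 uint8, red, green, blue), "vertical_fov" (degrees; the focal length in pixels is half the picture's height over the tangent of half this angle, whatever the lens; pixels are square), "cx", "cy" (the principal point, pixels), "k1" (the pictures are not rectified: a ray, as slopes to the right and down, at radius r is drawn at 1 + k1 r^2 times it, then the intrinsics apply), "eye" and "attitude" of the camera in the world. Camera axes: x right, y down, z forward; pixel columns grow to the right and rows downward; lengths in m; the calibration is good to about 2 mm. A picture is of the moment at which its call begins. There is no depth.
- bot.job_done(): hands the job in, once; it reports no verdict.
Trained networks look in a picture, given as the dict that the camera call returned (one of the last four; its "shot" number tells which), for a name from the list of things; names that differ only in an ending like _2 or _b are one class to them, and where a whole thing is asked for, a point or a joint stands for the part that bears it (a point fixed in the world has none). Each returns a list of dicts, best first, with "score" (0 to 1); they miss things now and then, are a little off and sometimes report something else, mostly with a low value. They report only what shows in the picture. A call takes as long as a camera call.
- bot.recognise(picture, thing): "position" ([x, y, z] in m, in the coordinates of the camera as it stood for that picture, good to about 4 mm: the middle of the surface that is visible of it).
- bot.spot_point(picture, thing): "position" ([x, y, z] in m, in the coordinates of the camera as it stood for that picture, good to about 4 mm: a listed point, or the origin of a listed thing).
The state is a dict: "time": time; "q": joint angles; "joint_vel": joint speeds; "joint_torque": joint torques, N m; "eef_pos": TCP position; "orientation": TCP orientation; "force": force on the tool from outside, world axes, zero at the start; "torque": the same for the moment, N m; "grip_width": opening from 0.0 (shut) to 1.0 (fully open).
Only numpy, scipy, OpenCV 4.12 (cv2) and the standard library are available. Lean on these libraries where they do the work, as an engineer would, in place of code of your own. Each camera call takes 0.05 s, during which the arm holds its last target.

### The job

Three wheel caps stand a little proud on round hub blocks. With the fingertips, press each one lightly straight down on its top until it sits fully home on its block: first the eight-sided cap, then the smooth domed one, last the chromed drum-shaped one. Only press, never lift a cap on its hub, and leave everything else on the table where it is.

Things in the scene. Friction and masses are not known exactly. Their poses are not given: they have to be found in the camera images.
- octa_hub: Hub block under the eight-sided cap, fixed to the table: round, 144 mm across; a plywood foot, a 12 mm black rubber cushion and a plywood plate whose top is 24 mm above the table, with a dark steel stub 92 mm across to 48 mm height. Pressed with more than about 8 N the plate sinks on the cushion (1.2 N per mm, up to 10 mm) and comes back up when let go. Origin: centre of its underside on the table; z up.
- octa_crown (a point): Eight-sided metal wheel cap, 111 mm across, 60 mm tall: an octagonal foot with a narrower round drum on top. It starts standing about 20 mm proud on its hub block. This point is the middle of its top, 104 mm above the table when the joint reads 0 and 84 mm when the cap is home; it moves with the cap.
- octa_fit (a joint): How far this cap has been pressed down onto its hub, in m: 0 = 20 mm proud, 0.020 = home, rim down on the plywood plate; pressed on from there the plate yields softly on its cushion, over 35 N is too hard; starts at 0 to 0.003; negative = pulled up off the hub. The cap slides straight down without tilting or turning, is held by about 6 N of friction and stays where it is left (a push of 4 to 6 N moves it).
- dome_hub: Hub block under the dome cap, fixed to the table: round, 144 mm across; a plywood foot, a 12 mm black rubber cushion and a plywood plate whose top is 24 mm above the table, with a dark steel stub 92 mm across to 48 mm height. Pressed with more than about 8 N the plate sinks on the cushion (1.2 N per mm, up to 10 mm) and comes back up when let go. Origin: centre of its underside on the table; z up.
- dome_crown (a point): Smooth domed wheel cap, 140 mm across, 52 mm tall, with openings round its side and a flat round crown 42 mm across. It starts standing about 20 mm proud on its hub block. This point is the middle of its top, 96 mm above the table when the joint reads 0 and 76 mm when the cap is home; it moves with the cap.
- dome_fit (a joint): How far this cap has been pressed down onto its hub, in m: 0 = 20 mm proud, 0.020 = home, rim down on the plywood plate; pressed on from there the plate yields softly on its cushion, over 35 N is too hard; starts at 0 to 0.003; negative = pulled up off the hub. The cap slides straight down without tilting or turning, is held by about 6 N of friction and stays where it is left (a push of 4 to 6 N moves it).
- chrome_hub: Hub block under the chrome cap, fixed to the table: round, 144 mm across; a plywood foot, a 12 mm black rubber cushion and a plywood plate whose top is 24 mm above the table, with a dark steel stub 92 mm across to 48 mm height. Pressed with more than about 8 N the plate sinks on the cushion (1.2 N per mm, up to 10 mm) and comes back up when let go. Origin: centre of its underside on the table; z up.
- chrome_crown (a point): Chromed drum-shaped wheel cap, 115 mm across, 67 mm tall, round, with a dark band round its foot and a nearly flat top. It starts standing about 20 mm proud on its hub block. This point is the middle of its top, 111 mm above the table when the joint reads 0 and 91 mm when the cap is home; it moves with the cap.
- chrome_fit (a joint): How far this cap has been pressed down onto its hub, in m: 0 = 20 mm proud, 0.020 = home, rim down on the plywood plate; pressed on from there the plate yields softly on its cushion, over 35 N is too hard; starts at 0 to 0.003; negative = pulled up off the hub. The cap slides straight down without tilting or turning, is held by about 6 N of friction and stays where it is left (a push of 4 to 6 N moves it).
- chrome_cap_4: Bystander: a smaller chromed cap, 100 mm across, 63 mm tall, lying straight on the table, not on a hub block. Loose; origin at the centre of its underside.
- tape_measure: Bystander: tape measure, 66 x 76 x 34 mm. Loose; origin at the centre of its underside.
- spanner_13: Bystander: small spanner, 170 mm long, 6 mm thick. Loose; origin at the centre of its underside.
- oil_can: Bystander: oil can, 70 mm across, with a spout to 150 mm height. Loose; origin at the centre of its underside.
- screwdriver_amber: Bystander: screwdriver, 200 mm long, 30 mm thick. Loose; origin at the centre of its underside.
- bed_knob_2: Bystander: wooden bed knob, 58 mm across, 61 mm tall. Loose; origin at the centre of its underside.

How it is judged:
On the way, in this order (a step that is already met when the one before it is completed fails the run):
1. the eight-sided cap is pressed home (value of joint octa_fit above 0.015 m), for 0.1 s.
2. the domed cap is pressed home (value of joint dome_fit above 0.015 m), for 0.1 s.
3. the chromed cap is pressed home (value of joint chrome_fit above 0.015 m), for 0.1 s.
At the end, for the whole second after the job is handed in: All three caps are home on their hub blocks: each pressed down at least 15 mm of its 20 mm travel (no more than 5 mm of gap left) (value of joint each of octa_fit, dome_fit, chrome_fit above 0.015 m); the robot touches nothing.
It fails at once if the domed cap is pressed down (more than 6 mm) before the eight-sided cap is home (value of joint dome_fit above 0.006 m and value of joint octa_fit below 0.015 m).
It fails at once if the chromed cap is pressed down (more than 6 mm) before the domed cap is home (value of joint chrome_fit above 0.006 m and value of joint dome_fit below 0.015 m).
It fails at once if a cap is pulled up on its hub by more than 4 mm (value of joint any of octa_fit, dome_fit, chrome_fit below -0.004 m).
It fails at once if a cap is pressed hard: more than 35 N (contact force between anything else and octa_hub above 35 N or contact force between anything else and dome_hub above 35 N or contact force between anything else and chrome_hub above 35 N).
It fails at once if a bystander is moved more than 15 mm or lifted (distance of any of chrome_cap_4, tape_measure, spanner_13, oil_can, screwdriver_amber, bed_knob_2 from where it was at the start of the episode above 0.015 m).
It also fails if it takes over 45 s, if anything falls off the work surface, if the arm or the gripper's body presses on something with over 40 N, if the wrist force passes 120 N, or if a joint passes its speed limit or range.

## Working session

There is one attempt and no reset: what is moved stays moved. The work goes in short steps, Python scripts to look and compute and a tool call to move; the robot and the scene stay as the last step left them, time stands still between calls to the robot, and variables do not carry over. Pictures are saved under pics/ and viewed, and the job is handed in when it is done.

Besides the shell and the picture viewer there is one more tool, called after "Call:" by a JSON object that holds its "api" and its "payload", one argument or row to a line. servo_tool: Moves the arm, as the interface text tells. Its arguments: {"type":"object","properties":{"series":{"type":"array","items":{"type":"object","properties":{"rotation":{"type":"array","items":{"type":"number"}},"offset":{"type":"array","items":{"type":"number"}},"grip":{"type":"number"}}}},"newtons":{"type":"number"}},"required":["series"]}

```bash
mkdir -p pics; cat > h.py <<'E'
import numpy as np, cv2
from station import bot
from scipy.spatial.transform import Rotation as R
def Rm(q): return R.from_quat([q[1],q[2],q[3],q[0]]).as_matrix()
def w(p,c): return Rm(p["attitude"])@np.array(c)+np.array(p["eye"])
E
python3 - <<'E'
from h import *
s=bot.state(); print({k:np.round(v,3) for k,v in s.items()}); print(Rm(s["orientation"]).round(2))
for n in ["scene","side"]:
    p=bot.snapshot(n); cv2.imwrite(f"pics/{n}0.png",p["image"][:,:,::-1]); print(n,np.round(p["eye"],3))
    for t in ["octa_crown","dome_crown","chrome_crown","octa_hub","dome_hub","chrome_hub","chrome_cap_4","oil_can","bed_knob_2","tape_measure"]:
        print(t,[(w(p,d["position"]).round(3).tolist(),round(d["score"],2)) for d in bot.spot_point(p,t)[:3]])
E
```

```text
{'time': np.float64(0.0), 'q': array([-0.066,  0.537, -0.004,  1.539,  0.003,  1.067, -0.071]), 'joint_vel': array([-0.001, -0.001,  0.   ,  0.001, -0.002,  0.001,  0.   ]), 'joint_torque': array([-0.0000e+00, -5.7098e+01,  9.9000e-01, -2.5160e+01, -5.6000e-02,
        1.8000e-02,  0.0000e+00]), 'eef_pos': array([ 0.649, -0.   ,  0.255]), 'orientation': array([-0.5, -0.5, -0.5,  0.5]), 'force': array([-0.495, -0.556, -0.351]), 'torque': array([-0.008, -0.015,  0.016]), 'grip_width': np.float64(0.999)}
[[-0.  1.  0.]
 [-0.  0. -1.]
 [-1. -0.  0.]]
scene [ 1.18  -0.593  1.406]
octa_crown [([0.412, -0.006, -0.004], 0.16)]
dome_crown [([0.561, 0.005, 0.093], 0.55), ([0.617, -0.365, 0.001], 0.29)]
chrome_crown [([0.477, -0.218, 0.11], 0.55)]
octa_hub [([0.565, 0.413, 0.002], 0.47)]
dome_hub [([0.562, 0.004, -0.002], 0.74)]
chrome_hub [([0.479, -0.218, 0.003], 0.71), ([0.559, 0.005, 0.095], 0.44)]
chrome_cap_4 [([0.701, 0.238, -0.006], 0.61), ([0.562, 0.004, -0.001], 0.56)]
oil_can [([0.619, -0.366, -0.0], 0.56)]
bed_knob_2 [([0.39, -0.355, 0.0], 0.74)]
tape_measure [([0.409, -0.004, -0.003], 0.89)]
side [1.357 0.266 1.203]
octa_crown [([0.439, 0.202, 0.103], 0.74)]
dome_crown [([0.559, 0.003, 0.097], 0.59), ([0.696, 0.232, 0.0], 0.58)]
chrome_crown [([0.475, -0.214, 0.108], 0.86)]
octa_hub [([0.436, 0.2, -0.001], 0.86), ([0.44, 0.202, 0.101], 0.16)]
dome_hub [([0.561, 0.008, 0.0], 0.96), ([0.441, 0.203, 0.104], 0.28)]
chrome_hub [([0.472, -0.217, -0.002], 0.86)]
chrome_cap_4 [([0.696, 0.235, -0.0], 0.71), ([0.402, 0.002, 0.001], 0.68)]
oil_can [([0.615, -0.361, 0.002], 0.75), ([0.476, -0.216, 0.111], 0.67)]
bed_knob_2 [([0.436, 0.2, -0.002], 0.56), ([0.387, -0.356, 0.003], 0.5), ([0.439, 0.2, 0.101], 0.44)]
tape_measure [([0.686, -0.186, -0.005], 0.7), ([0.402, 0.003, -0.002], 0.62)]
```

View pics/scene0.png

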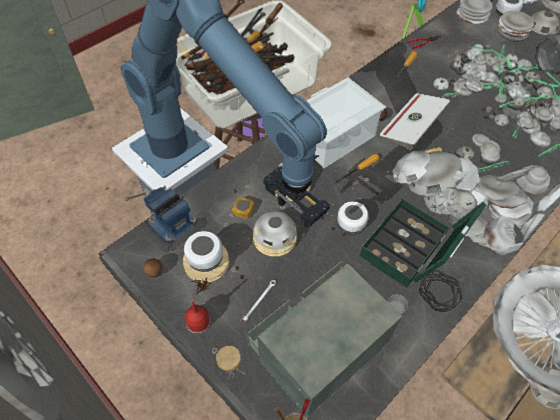

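View pics/side0.png

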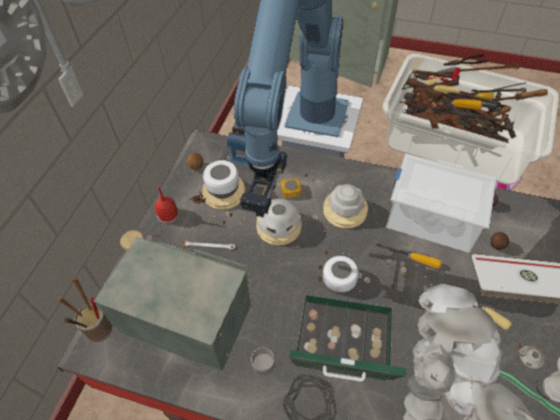

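Both views agree. In the side view the octa cap is at about (346,205), the dome at (279,222) and the chrome drum at (220,185), and the network points match these. I'll shut the fingers and move above the octa cap.

Call:
{"api": "servo_tool", "payload": {
  "newtons": 20,
  "series": [
    {"rotation": [0, 0, 0], "offset": [0, -0.1, -0.1], "grip": -1},
    {"rotation": [0, 0, 0], "offset": [0, -0.2, -0.2], "grip": -1},
    {"rotation": [0, 0, 0], "offset": [0, -0.3, -0.3], "grip": -1},
    {"rotation": [0, 0, 0], "offset": [0, -0.42, -0.404], "grip": -1},
    {"rotation": [0, 0, 0], "offset": [0, -0.42, -0.404], "grip": -1},
    {"rotation": [0, 0, 0], "offset": [0, -0.42, -0.404], "grip": -1},
    {"rotation": [0, 0, 0], "offset": [0, -0.42, -0.404], "grip": -1},
    {"rotation": [0, 0, 0], "offset": [0, -0.42, -0.404], "grip": -1}
  ]
}}

```text
time: 2.1
eef_pos: [0.441, 0.2009, 0.2557]
orientation: [0.5, 0.501, 0.499, -0.501]
force: [0.1, 0.8, 0.0]
grip_width: 0.116
```

```bash
python3 - <<'E'
from h import *
s=bot.state(); print({k:np.round(v,3) for k,v in s.items()})
for n in ["wrist","scene"]:
    p=bot.snapshot(n); cv2.imwrite(f"pics/{n}1.png",p["image"][:,:,::-1]); print(n,np.round(p["eye"],3))
    for t in ["octa_crown","octa_hub","dome_crown","chrome_crown"]:
        print(t,[(w(p,d["position"]).round(3).tolist(),round(d["score"],2)) for d in bot.spot_point(p,t)[:3]])
E
```

```text
{'time': np.float64(2.1), 'q': array([-0.429,  0.259, -0.107,  1.96 ,  0.035,  0.924, -0.556]), 'joint_vel': array([ 0.001,  0.001, -0.002,  0.003,  0.   ,  0.001, -0.001]), 'joint_torque': array([-3.7500e-01, -3.9208e+01, -4.0100e-01, -2.2950e+01, -6.1000e-02,
       -2.5000e-02,  6.0000e-03]), 'eef_pos': array([0.441, 0.201, 0.256]), 'orientation': array([ 0.5  ,  0.501,  0.499, -0.501]), 'force': array([0.051, 0.812, 0.016]), 'torque': array([ 0.024, -0.006,  0.046]), 'grip_width': np.float64(0.116)}
wrist [0.442 0.273 0.385]
octa_crown [([0.439, 0.198, 0.105], 0.63)]
octa_hub [([0.441, 0.199, 0.0], 0.97)]
dome_crown []
chrome_crown []
scene [ 1.18  -0.593  1.406]
octa_crown [([0.443, 0.199, 0.099], 0.77)]
octa_hub [([0.446, 0.201, -0.004], 0.75)]
dome_crown [([0.561, 0.004, 0.093], 0.65)]
chrome_crown [([0.473, -0.217, 0.108], 0.9)]
```

View pics/wrist1.png

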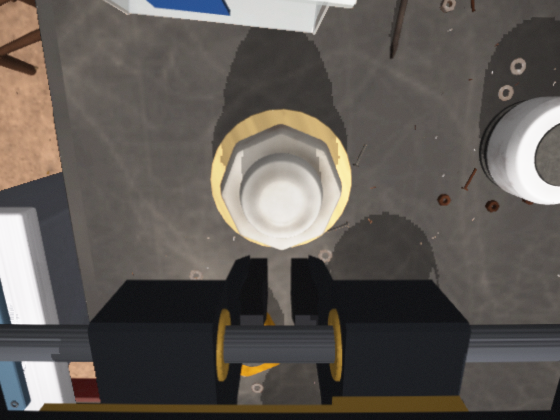

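View pics/scene1.png

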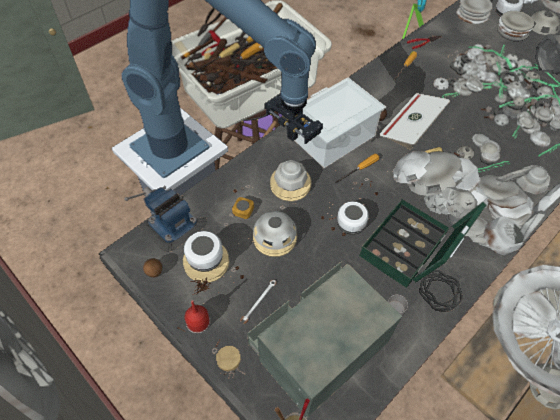

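The wrist view shows the octa drum centred at about (281,195), next to the fingers. The network puts it at (0.440, 0.199), about 2 mm from the TCP. I'll go down and press gently.

Call:
{"api": "servo_tool", "payload": {
  "series": [
    {"rotation": [0, 0, 0], "offset": [0.08, 0, 0], "grip": -1},
    {"rotation": [0, 0, 0], "offset": [0.16, 0, 0], "grip": -1},
    {"rotation": [0, 0, 0], "offset": [0.22, 0, 0], "grip": -1},
    {"rotation": [0, 0, 0], "offset": [0.245, 0, 0], "grip": -1},
    {"rotation": [0, 0, 0], "offset": [0.255, 0, 0], "grip": -1},
    {"rotation": [0, 0, 0], "offset": [0.26, 0, 0], "grip": -1},
    {"rotation": [0, 0, 0], "offset": [0.265, 0, 0], "grip": -1},
    {"rotation": [0, 0, 0], "offset": [0.27, 0, 0], "grip": -1},
    {"rotation": [0, 0, 0], "offset": [0.275, 0, 0], "grip": -1},
    {"rotation": [0, 0, 0], "offset": [0.28, 0, 0], "grip": -1},
    {"rotation": [0, 0, 0], "offset": [0.285, 0, 0], "grip": -1},
    {"rotation": [0, 0, 0], "offset": [0.285, 0, 0], "grip": -1}
  ]
}}

```text
time: 4.1
eef_pos: [0.4401, 0.2021, 0.113]
orientation: [0.5, 0.5, 0.5, -0.5]
force: [1.1, 0.5, 0.1]
grip_width: 0.006
```

Call:
{"api": "servo_tool", "payload": {
  "series": [
    {"rotation": [0, 0, 0], "offset": [0.005, 0, 0], "grip": -1},
    {"rotation": [0, 0, 0], "offset": [0.01, 0, 0], "grip": -1},
    {"rotation": [0, 0, 0], "offset": [0.015, 0, 0], "grip": -1},
    {"rotation": [0, 0, 0], "offset": [0.02, 0, 0], "grip": -1}
  ]
}}

```text
time: 4.6
eef_pos: [0.4401, 0.2021, 0.1031]
orientation: [0.5, 0.5, 0.5, -0.5]
force: [0.9, -0.4, 4.3]
grip_width: 0.005
```

```bash
python3 - <<'E'
from h import *
for n in ["wrist","side"]:
    p=bot.snapshot(n); cv2.imwrite(f"pics/{n}2.png",p["image"][:,:,::-1])
E
```

```text
(no output)
```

View pics/wrist2.png

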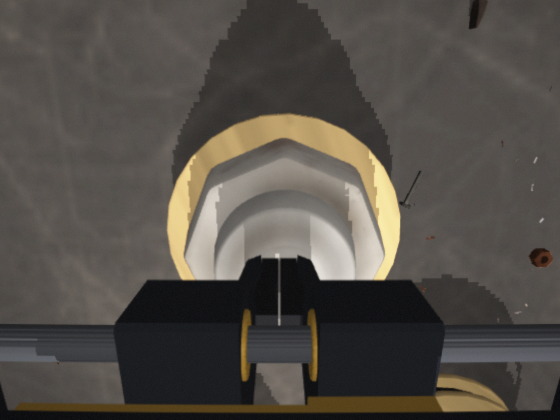

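View pics/side2.png

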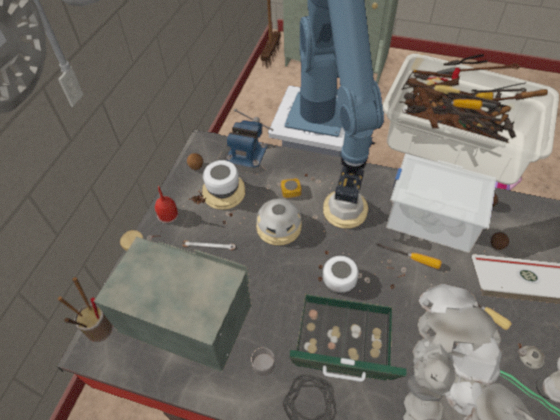

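The fingers are centred on the drum top at about (280,260) and pressing with 4 N. I'll continue until the cushion pushes back.

Call:
{"api": "servo_tool", "payload": {
  "series": [
    {"rotation": [0, 0, 0], "offset": [0.004, 0, 0], "grip": -1},
    {"rotation": [0, 0, 0], "offset": [0.008, 0, 0], "grip": -1},
    {"rotation": [0, 0, 0], "offset": [0.012, 0, 0], "grip": -1},
    {"rotation": [0, 0, 0], "offset": [0.012, 0, 0], "grip": -1}
  ]
}}

```text
time: 5.2
eef_pos: [0.4399, 0.202, 0.0977]
orientation: [-0.5, -0.5, -0.5, 0.5]
force: [-1.8, -0.8, 13.2]
grip_width: 0.001
```

13 N with the tip below the 84 mm home height means the octa cap is home. I'll lift off and move over the dome.

Call:
{"api": "servo_tool", "payload": {
  "series": [
    {"rotation": [0, 0, 0], "offset": [-0.03, 0, 0], "grip": -1},
    {"rotation": [0, 0, 0], "offset": [-0.13, 0, 0], "grip": -1},
    {"rotation": [0, 0, 0], "offset": [-0.25, 0, 0], "grip": -1},
    {"rotation": [0, 0, 0], "offset": [-0.26, 0.06, 0.1], "grip": -1},
    {"rotation": [0, 0, 0], "offset": [-0.26, 0.12, 0.2], "grip": -1},
    {"rotation": [0, 0, 0], "offset": [-0.26, 0.18, 0.3], "grip": -1},
    {"rotation": [0, 0, 0], "offset": [-0.26, 0.24, 0.394], "grip": -1},
    {"rotation": [0, 0, 0], "offset": [-0.26, 0.24, 0.394], "grip": -1},
    {"rotation": [0, 0, 0], "offset": [-0.26, 0.24, 0.394], "grip": -1}
  ]
}}

```text
time: 6.32
eef_pos: [0.5591, 0.0057, 0.2268]
orientation: [0.5, 0.5, 0.501, -0.5]
force: [0.3, -0.6, -0.5]
grip_width: 0.005
```

```bash
python3 - <<'E'
from h import *
for n in ["wrist","side"]:
    p=bot.snapshot(n); cv2.imwrite(f"pics/{n}3.png",p["image"][:,:,::-1])
    for t in ["octa_crown","dome_crown","dome_hub"]:
        print(t,[(w(p,d["position"]).round(3).tolist(),round(d["score"],2)) for d in bot.spot_point(p,t)[:3]])
E
```

```text
octa_crown []
dome_crown [([0.563, 0.002, 0.094], 0.63)]
dome_hub [([0.561, 0.002, 0.001], 0.86)]
octa_crown [([0.442, 0.203, 0.085], 0.65)]
dome_crown [([0.559, 0.001, 0.092], 0.82)]
dome_hub [([0.561, 0.006, 0.002], 0.63)]
```

View pics/side3.png

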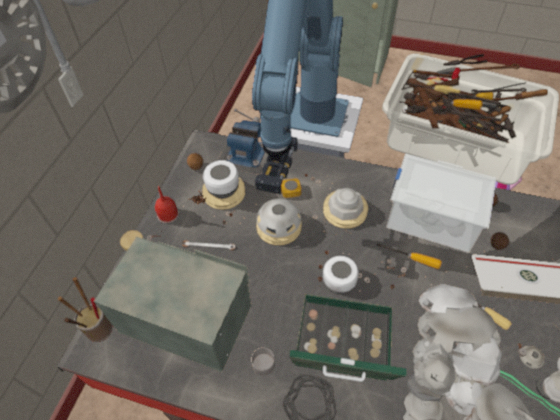

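View pics/wrist3.png

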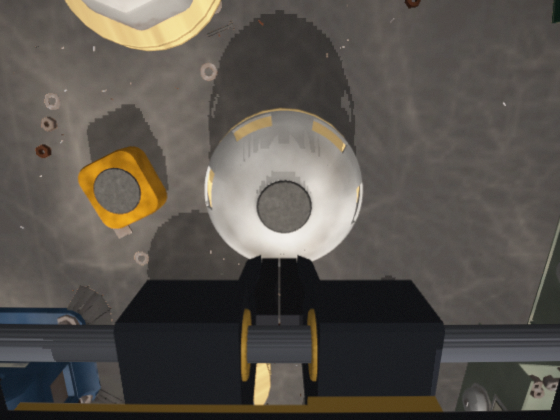

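Octa crown reads 85 mm, so it is home. The dome's flat crown is at about (284,207) in the wrist view, with the TCP about 2 mm off. I'll press the dome.

Call:
{"api": "servo_tool", "payload": {
  "series": [
    {"rotation": [0, 0, 0], "offset": [0.08, 0.003, 0.004], "grip": -1},
    {"rotation": [0, 0, 0], "offset": [0.16, 0.003, 0.004], "grip": -1},
    {"rotation": [0, 0, 0], "offset": [0.2, 0.003, 0.004], "grip": -1},
    {"rotation": [0, 0, 0], "offset": [0.22, 0.003, 0.004], "grip": -1},
    {"rotation": [0, 0, 0], "offset": [0.228, 0.003, 0.004], "grip": -1},
    {"rotation": [0, 0, 0], "offset": [0.234, 0.003, 0.004], "grip": -1},
    {"rotation": [0, 0, 0], "offset": [0.24, 0.003, 0.004], "grip": -1},
    {"rotation": [0, 0, 0], "offset": [0.245, 0.003, 0.004], "grip": -1},
    {"rotation": [0, 0, 0], "offset": [0.25, 0.003, 0.004], "grip": -1},
    {"rotation": [0, 0, 0], "offset": [0.255, 0.003, 0.004], "grip": -1},
    {"rotation": [0, 0, 0], "offset": [0.26, 0.003, 0.004], "grip": -1},
    {"rotation": [0, 0, 0], "offset": [0.264, 0.003, 0.004], "grip": -1},
    {"rotation": [0, 0, 0], "offset": [0.268, 0.003, 0.004], "grip": -1}
  ]
}}

```text
time: 8.35
eef_pos: [0.5619, 0.0031, 0.0934]
orientation: [0.5, 0.5, 0.5, -0.5]
force: [-0.8, 0.6, 9.0]
grip_width: 0.008
```

Call:
{"api": "servo_tool", "payload": {
  "series": [
    {"rotation": [0, 0, 0], "offset": [0.004, 0, 0], "grip": -1},
    {"rotation": [0, 0, 0], "offset": [0.007, 0, 0], "grip": -1},
    {"rotation": [0, 0, 0], "offset": [0.007, 0, 0], "grip": -1}
  ]
}}

```text
time: 8.72
eef_pos: [0.5619, 0.0031, 0.0905]
orientation: [0.5, 0.5, 0.5, -0.5]
force: [-2.6, -0.1, 13.9]
grip_width: 0.012
```

Dome is home at 14 N. I'll lift and move over the chrome cap, checking the vise clearance from there.

Call:
{"api": "servo_tool", "payload": {
  "series": [
    {"rotation": [0, 0, 0], "offset": [-0.03, 0, 0], "grip": -1},
    {"rotation": [0, 0, 0], "offset": [-0.13, 0, 0], "grip": -1},
    {"rotation": [0, 0, 0], "offset": [-0.25, 0, 0], "grip": -1},
    {"rotation": [0, 0, 0], "offset": [-0.3, -0.03, 0.08], "grip": -1},
    {"rotation": [0, 0, 0], "offset": [-0.3, -0.07, 0.18], "grip": -1},
    {"rotation": [0, 0, 0], "offset": [-0.3, -0.11, 0.28], "grip": -1},
    {"rotation": [0, 0, 0], "offset": [-0.3, -0.15, 0.38], "grip": -1},
    {"rotation": [0, 0, 0], "offset": [-0.3, -0.174, 0.438], "grip": -1},
    {"rotation": [0, 0, 0], "offset": [-0.3, -0.174, 0.438], "grip": -1},
    {"rotation": [0, 0, 0], "offset": [-0.3, -0.174, 0.438], "grip": -1}
  ]
}}

```text
time: 9.98
eef_pos: [0.4747, -0.2149, 0.2395]
orientation: [0.5, 0.5, 0.501, -0.5]
force: [0.4, 0.7, 0.2]
grip_width: 0.006
```

```bash
python3 - <<'E'
from h import *
for n in ["wrist","side","scene"]:
    p=bot.snapshot(n); cv2.imwrite(f"pics/{n}4.png",p["image"][:,:,::-1])
    for t in ["octa_crown","dome_crown","chrome_crown","chrome_hub"]:
        print(t,[(w(p,d["position"]).round(3).tolist(),round(d["score"],2)) for d in bot.spot_point(p,t)[:3]])
E
```

```text
octa_crown []
dome_crown []
chrome_crown [([0.476, -0.215, 0.108], 0.76), ([0.48, -0.213, -0.003], 0.41)]
chrome_hub [([0.478, -0.216, 0.0], 0.93)]
octa_crown [([0.438, 0.204, 0.083], 0.9), ([0.566, 0.418, 0.0], 0.15)]
dome_crown [([0.561, 0.002, 0.076], 0.67)]
chrome_crown [([0.474, -0.218, 0.11], 0.67)]
chrome_hub [([0.474, -0.214, -0.0], 0.89)]
octa_crown [([0.441, 0.198, 0.082], 0.56)]
dome_crown [([0.565, 0.414, 0.002], 0.7), ([0.563, 0.006, 0.077], 0.64)]
chrome_crown [([0.475, -0.219, 0.109], 0.77)]
chrome_hub [([0.701, 0.234, -0.006], 0.47)]
```

View pics/side4.png

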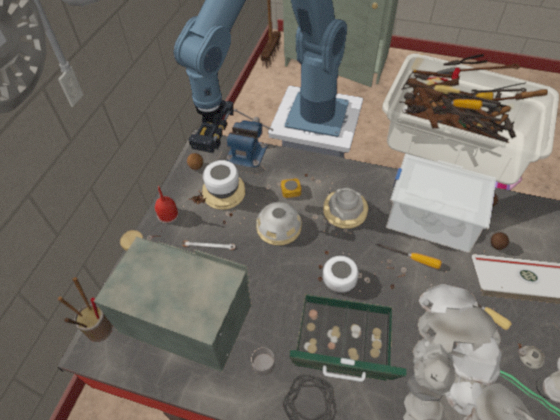

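View pics/wrist4.png

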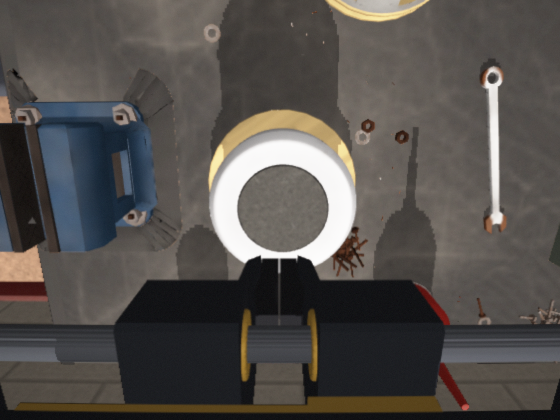

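View pics/scene4.png

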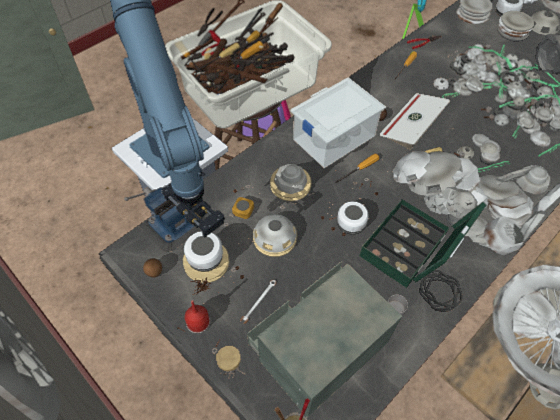

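Octa reads 83 mm and dome 76 mm, so both are home. In the wrist view the chrome top is centred at about (283,207). The vise's right edge is at about column 155, so it sits beside the gripper with some 35 mm of clearance. I'll press the chrome cap.

Call:
{"api": "servo_tool", "payload": {
  "series": [
    {"rotation": [0, 0, 0], "offset": [0.08, 0.001, 0.003], "grip": -1},
    {"rotation": [0, 0, 0], "offset": [0.16, 0.001, 0.003], "grip": -1},
    {"rotation": [0, 0, 0], "offset": [0.2, 0.001, 0.003], "grip": -1},
    {"rotation": [0, 0, 0], "offset": [0.214, 0.001, 0.003], "grip": -1},
    {"rotation": [0, 0, 0], "offset": [0.222, 0.001, 0.003], "grip": -1},
    {"rotation": [0, 0, 0], "offset": [0.228, 0.001, 0.003], "grip": -1},
    {"rotation": [0, 0, 0], "offset": [0.234, 0.001, 0.003], "grip": -1},
    {"rotation": [0, 0, 0], "offset": [0.24, 0.001, 0.003], "grip": -1},
    {"rotation": [0, 0, 0], "offset": [0.245, 0.001, 0.003], "grip": -1},
    {"rotation": [0, 0, 0], "offset": [0.25, 0.001, 0.003], "grip": -1},
    {"rotation": [0, 0, 0], "offset": [0.255, 0.001, 0.003], "grip": -1},
    {"rotation": [0, 0, 0], "offset": [0.26, 0.001, 0.003], "grip": -1},
    {"rotation": [0, 0, 0], "offset": [0.263, 0.001, 0.003], "grip": -1}
  ]
}}

```text
time: 12.35
eef_pos: [0.4755, -0.2177, 0.1082]
orientation: [0.5, 0.5, 0.5, -0.5]
force: [1.6, -1.5, 3.2]
grip_width: 0.006
```

Call:
{"api": "servo_tool", "payload": {
  "series": [
    {"rotation": [0, 0, 0], "offset": [0.004, 0, 0], "grip": -1},
    {"rotation": [0, 0, 0], "offset": [0.008, 0, 0], "grip": -1},
    {"rotation": [0, 0, 0], "offset": [0.008, 0, 0], "grip": -1}
  ]
}}

```text
time: 12.72
eef_pos: [0.4756, -0.2177, 0.1049]
orientation: [0.5, 0.5, 0.5, -0.5]
force: [0.7, 0.1, 12.0]
grip_width: 0.009
```

12 N against the cushion, so the chrome cap is home. I'll lift clear.

Call:
{"api": "servo_tool", "payload": {
  "series": [
    {"rotation": [0, 0, 0], "offset": [-0.03, 0, 0], "grip": -1},
    {"rotation": [0, 0, 0], "offset": [-0.13, 0, 0], "grip": -1},
    {"rotation": [0, 0, 0], "offset": [-0.25, 0, 0], "grip": -1},
    {"rotation": [0, 0, 0], "offset": [-0.28, 0, 0], "grip": -1},
    {"rotation": [0, 0, 0], "offset": [-0.28, 0, 0], "grip": -1},
    {"rotation": [0, 0, 0], "offset": [-0.28, 0, 0], "grip": -1}
  ]
}}

```text
time: 13.48
eef_pos: [0.4737, -0.2169, 0.2424]
orientation: [0.499, 0.499, 0.501, -0.501]
force: [0.1, 1.0, 0.2]
grip_width: 0.001
```

```bash
python3 - <<'E'
from h import *
for n in ["wrist","side","scene"]:
    p=bot.snapshot(n); cv2.imwrite(f"pics/{n}5.png",p["image"][:,:,::-1])
    for t in ["octa_crown","dome_crown","chrome_crown"]+(["chrome_cap_4","oil_can","bed_knob_2","tape_measure"] if n=="scene" else []):
        print(t,[(w(p,d["position"]).round(3).tolist(),round(d["score"],2)) for d in bot.spot_point(p,t)[:2]])
E
```

```text
octa_crown []
dome_crown []
chrome_crown [([0.474, -0.218, 0.092], 0.61)]
octa_crown [([0.441, 0.202, 0.082], 0.56)]
dome_crown [([0.56, 0.002, 0.077], 0.89)]
chrome_crown [([0.474, -0.214, 0.087], 0.83)]
octa_crown [([0.443, 0.2, 0.081], 0.88)]
dome_crown [([0.563, 0.003, 0.074], 0.63)]
chrome_crown [([0.392, -0.355, 0.002], 0.72)]
chrome_cap_4 [([0.703, 0.23, -0.004], 0.77)]
oil_can [([0.619, -0.362, -0.002], 0.89), ([0.478, -0.219, 0.002], 0.27)]
bed_knob_2 [([0.397, -0.357, -0.001], 0.63)]
tape_measure [([0.409, -0.002, -0.0], 0.67)]
```

View pics/side5.png

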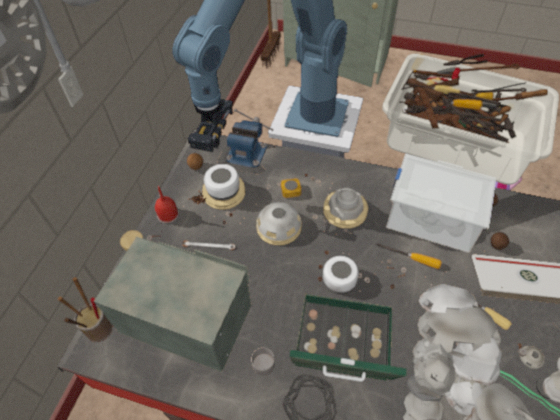

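All three caps sit low on their plates in the side view, at about (346,205), (279,222) and (222,183). The bystanders haven't moved and the gripper is clear.

```bash
python3 -c "
from station import bot
print(bot.job_done())"
```

```text
the job is handed in; nothing more can be done
None
```

I pressed all three caps home with shut fingertips, in the order octa, dome, chrome, and handed the job in at about 13.5 s. The final readings were about 13, 14 and 12 N, each with the cushion pushing back and the tip below the home height.

- **Cap heights:** The last pictures put the crowns at about 81–82 mm (octa, home is 84), 74–77 mm (dome, home is 76) and 87–92 mm (chrome, home is 91). That is within the networks' error of home.
- **Disagreement:** In the last scene picture the network reported the chrome crown at the bed knob's place, which is a false match. The wrist and side views both put it on its hub.
- **Bystanders:** The smaller chromed cap, oil can, bed knob and tape measure read within about 7 mm of their starting places. The spanner and screwdriver I checked only by eye, and they look unmoved.
- **Arm:** The gripper is clear of everything, with the TCP at 0.24 m.

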